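Brush the offcuts off the drilling bed

ROBOT

A 6-joint arm with a two-finger parallel gripper is mounted at the origin on the work surface; the furniture and walls round the work are solid. World frame = base frame: x ahead of the robot, y to its left, z up, the work surface at z = 0. Lengths are in mm, angles in rad, forces in N, time in s.
With the tool pointing down it reaches from about 400 to 925 mm from the base axis. Payload 12.5 kg.
Tool frame: the origin (TCP) lies on the mounting face of the last link; the fingertips stand 190 mm ahead of it and the grasp point (between the pads) lies 171 mm ahead of it (env.tcp_to_tips is the distance from the TCP to the fingertips, in mm); x points along the fingers, y is the direction in which the jaws open and shut, and the axes are right-handed (so a half turn about x gives the same grasp; the last joint's range is limited). The gripper opens to 95 mm and grips with 3 to 60 N. Pads are 20 mm wide; open, the fingers measure 119 mm over their backs; the gripper's body (75 mm by 180 mm) begins 59 mm behind the grasp point.
Start: joints at [-1.319, 0.491, 1.559, -0, 1.092, -0.106], TCP at [218.903, -585.411, 404.761] pointing down, gripper open.
Joint ranges: [-3.1, 3.1], [-0.84, 2.19], [0.05, 2.79], [-1.13, 4.28], [0.06, 2.93], [-2.69, 2.69]. Speed limits (rad/s): [2.22, 2.22, 2.79, 3.14, 3.14, 3.14].

INTERFACE

Orientations are given as [roll, pitch, yaw] about the fixed x, y, z axes, in that order (R = Rz(yaw) Ry(pitch) Rx(roll)).
In Python, from cell import monitor, cams, job, env gives the robot as it stands. The module is installed in compiled form; this text tells all that it offers.
- The arm moves only by the tool apply_moves, never from a script. Its argument "series" is a list of rows, each a list of 3 entries, a list of its own where there are three numbers: the closure, from -1 (fully open) to 1 (shut), so that 0 is half open, then the shift along the tool's x, y, z in cm, then the turn about the tool's x in rad. A call has 1 to 20 rows; each row is the pose to reach, as a shift and turn from the pose commanded when the call began, along the tool's axes at that moment; what a row does not reach only later rows make up. A row lasts 1/8 s, in which the tool goes at most 62.5 mm and 10.7 degrees, less where a joint would pass 70% of its speed; a pose out of reach is approached as far as the arm can. A call with a gripper value outside its range is refused whole. The fingers move at their own pace and stop on an object; the grip force is fixed at half the most. Time passes only in rows, so rows that repeat a pose let the fingers close. It gives the time, the measured TCP pose, the force and the opening at its end, in the units of the state.
- monitor.state(): the state, without advancing time (a new reading comes with each control period).
- cams.read_camera(name): name is "scene" or "side" or "wrist"; returns a dict with "image" (420x560x3 uint8, red, green, blue), "fx", "fy", "cx", "cy" (pixels), "position" and "orientation" of the camera in the world. Camera axes: x right, y down, z forward; pixel columns grow to the right and rows downward; lengths in mm; the calibration is good to about 2 mm. A picture is of the moment at which its call begins. There is no depth.
- job.job_done(): hands the job in, once; it reports no verdict.
The state is a dict: "t": time; "joints": joint angles; "qvel": joint speeds; "tau": joint torques, N m; "eef_pos": TCP position; "tcp_rot": TCP orientation; "ft_force": force on the tool from outside, world axes, zero at the start; "moment": the same for the moment, N m; "opening": opening from 0.0 (shut) to 1.0 (fully open).
Only numpy, scipy, OpenCV 4.12 (cv2) and the standard library are available. Lean on these libraries where they do the work, as an engineer would, in place of code of your own. Each camera call takes 0.05 s, during which the arm holds its last target. There are 200 camera calls.

TASK

Take the bench brush by its wooden grip and sweep both offcuts (orange and yellow) off the drilling bed into its blue catch tray; move them only with the brush, never with the gripper. Then stand the brush upright on its bristles on the bare table, clear of the bed and tray, and let go.

Things in the scene. Friction and masses are not known exactly. Their poses are not given: they have to be found in the camera images.
- drill_bed: fixed bed: grey metal plate, flat top 150 x 150 mm, 30 mm above the table; origin under the plate's centre at table height, z up. Ledges 10 mm high along its sides (134 mm clear between them, y = -67 to 67); ends open. At x = 75 to 185 mm adjoins the blue tray, 150 mm wide: floor 3 mm high, walls 4 thick, 32 high, open to the bed: sweep along +x (roughly world -y, robot's right).
- brush: loose bench brush, 140 g, standing on its bristles; origin at the centre of their underside, z up. Stiff black bristles 30 (x) x 86 (y) x 29 mm high; light wooden block 36 x 92 mm up to z = 44; upright wooden grip 22 mm thick (x), 70 mm long (y), z = 44 to 84: grip across x near z = 68 mm. Sweeps with either long side, along its x.
- scrap_a: loose orange L-shaped plastic offcut, about 26 x 26 x 18 mm, 20 g, lying on the drilling bed; origin near its middle on its underside
- scrap_b: loose yellow stepped plastic offcut, about 26 x 20 x 20 mm, 20 g, lying on the drilling bed; origin at the middle of its underside
There are look-alikes about, which are no part of the job. Several things look just like the brush: the one meant starts farthest to the robot's right.

How it is judged:
By the outcome, as a careful person would: the job done as asked, in the order asked, and still so for the second after the job is handed in, with the robot touching nothing.
It also fails if it takes over 54 s, if anything falls off the work surface, if the arm or the gripper's body presses on something with over 40 N, if the wrist force passes 120 N, or if a joint passes its speed limit or range.

## Working session

There is one attempt and no reset: what is moved stays moved. The work goes in short steps, Python scripts to look and compute and a tool call to move; the robot and the scene stay as the last step left them, time stands still between calls to the robot, and variables do not carry over. Pictures are saved under pics/ and viewed, about 8 in all and at most 12, crops included, and the job is handed in when it is done.

Besides the shell and the picture viewer there is one more tool, called after ">>>" as a command line: name --argument value ..., lists and objects as JSON in quotes. apply_moves: Moves the arm, as the interface text tells. Its arguments: {"type":"object","properties":{"series":{"type":"array"}},"required":["series"]}

```bash
mkdir -p pics
cat > h.py <<'E'
import numpy as np, cv2
from scipy.spatial.transform import Rotation as R
from cell import monitor, cams, job, env
def rd(n,save=None):
    c=cams.read_camera(n)
    if save: cv2.imwrite('pics/'+save,c['image'][:,:,::-1])
    return c
def rot(c):
    o=np.array(c['orientation'],float)
    return o if o.shape==(3,3) else (R.from_euler('xyz',o).as_matrix() if o.size==3 else None)
def ray(c,uv,z):
    d=rot(c)@np.array([(uv[0]-c['cx'])/c['fx'],(uv[1]-c['cy'])/c['fy'],1])
    p=np.array(c['position']);return p+d*(z-p[2])/d[2]
def proj(c,P):
    q=(np.atleast_2d(P)-np.array(c['position']))@rot(c)
    return np.c_[q[:,0]/q[:,2]*c['fx']+c['cx'],q[:,1]/q[:,2]*c['fy']+c['cy']]
E
python3 - <<'E'
from h import *
ims=[]
for n in('scene','side','wrist'):
    c=rd(n,n+'0.png');print(n,c['position'],c['orientation'],c['fx'],c['cx'],c['cy']);ims.append(c['image'][:,:,::-1])
print(monitor.state())
E
```

```text
scene [-216.08370173  584.59339749  464.26176125] [-2.06124566 -0.00898982 -2.16084562] 455.27318457369216 286.99589856712447 207.82489997472044
side [  73.06277041 -498.85959132  474.59050314] [-2.10950834  0.00606969 -0.47634573] 443.4193478091155 277.00148209744054 210.69008055117922
wrist [ 291.70915034 -558.01280404  383.51979574] [ 2.86012917e+00  1.58648565e-03 -1.21293164e+00] 309.66348936542767 279.6430253808657 209.1212175384892
{'t': 0.15, 'joints': array([-1.31862782e+00,  4.91406345e-01,  1.55930374e+00,  3.13328006e-05,
        1.09173830e+00, -1.05570834e-01]), 'qvel': array([-0.00057073, -0.00211868, -0.00394517,  0.00113925,  0.00027873,
        0.00112275]), 'tau': array([ 3.19097635e-04, -6.12895060e+01, -2.58279580e+01,  6.92038774e-02,
        4.72810550e-02, -7.95098140e-05]), 'eef_pos': array([ 218.88331863, -585.39459199,  404.30706092]), 'tcp_rot': array([-1.70883469,  1.56994014,  1.79048285]), 'ft_force': array([ 0.60557389, -0.25597973, -1.03447865]), 'moment': array([ 0.0267524 , -0.00123865,  0.01507583]), 'opening': 1.0021474135366568}
```

View pics/scene0.png

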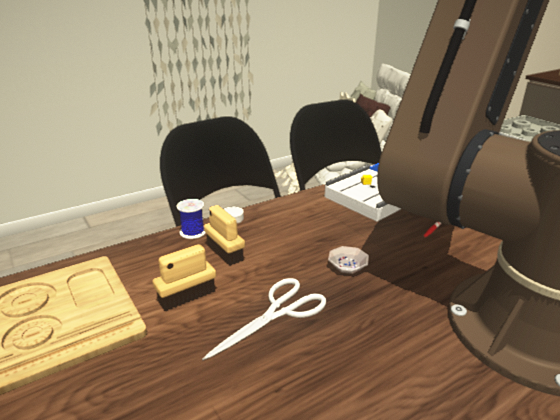

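View pics/side0.png

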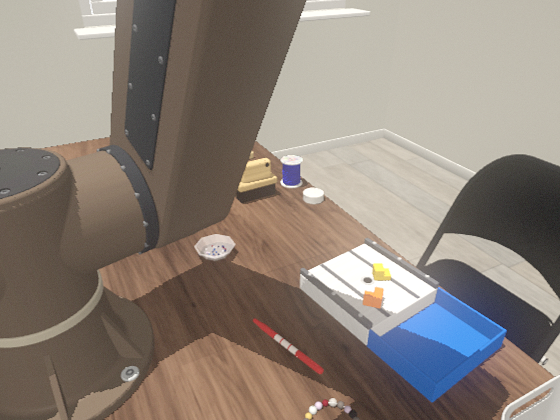

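The scene view shows two brushes, at (185,275) and (224,235). The side view shows the bed, with yellow at (382,271), orange at (374,297) and the tray at lower right, plus one brush at (256,180). Next I'll view the wrist camera and cast rays.

Run:
```python
from h import *
np.set_printoptions(precision=1,suppress=True)
s=rd('side');c=rd('scene');w=rd('wrist')
for n,uv,z in [('L',(301,281),40),('T',(369,243),40),('R',(437,288),40),('B',(371,333),40),('trayR',(503,330),32),('trayB',(432,387),32),('yel',(381,272),45),('or',(374,298),44),('brush',(256,165),84)]:
    print('side',n,ray(s,uv,z))
for n,uv,z in [('b1top',(182,250),84),('b2top',(222,215),84),('b1 gripL',(162,255),84),('b1 gripR',(203,248),84),('b2 bot',(243,262),0),('b1 bot L',(165,307),0),('b1 bot R',(215,290),0)]:
    print('scene',n,ray(c,uv,z))
from h import cv2
def crop(cc,x0,y0,x1,y1,f):return cv2.resize(cc['image'][y0:y1,x0:x1,::-1],None,fx=f,fy=f,interpolation=cv2.INTER_CUBIC)
a=np.vstack([crop(s,280,220,520,400,2.0)[:, :400],]) 
A=crop(s,290,225,510,395,1.8);B=crop(c,140,190,360,310,1.8);C=cv2.resize(w['image'][:,:,::-1],(400,300))
can=np.zeros((600,800,3),np.uint8);can[:306,:396]=A;can[:216,400:796]=B;can[300:600,400:]=C;can[310:526,:396]=crop(s,200,120,420,240,1.8)
cv2.imwrite('pics/m1.png',can)
```

```text
side L [341.3 -52.2  40. ]
side T [493.3 -19.6  40. ]
side R [ 510.8 -159.1   40. ]
side B [ 369.9 -185.3   40. ]
side trayR [ 534.7 -256.8   32. ]
side trayB [ 386.3 -279.9   32. ]
side yel [457.2 -95.8  45. ]
side or [ 412.1 -136.8   44. ]
side brush [416.9 267.7  84. ]
scene b1top [347.5 393.3  84. ]
scene b2top [412.6 293.9  84. ]
scene b1 gripL [351.  423.2  84. ]
scene b1 gripR [335.4 364.6  84. ]
scene b2 bot [377.3 275.8  -0. ]
scene b1 bot L [337.4 433.9   0. ]
scene b1 bot R [333.1 351.7   0. ]
```

View pics/m1.png

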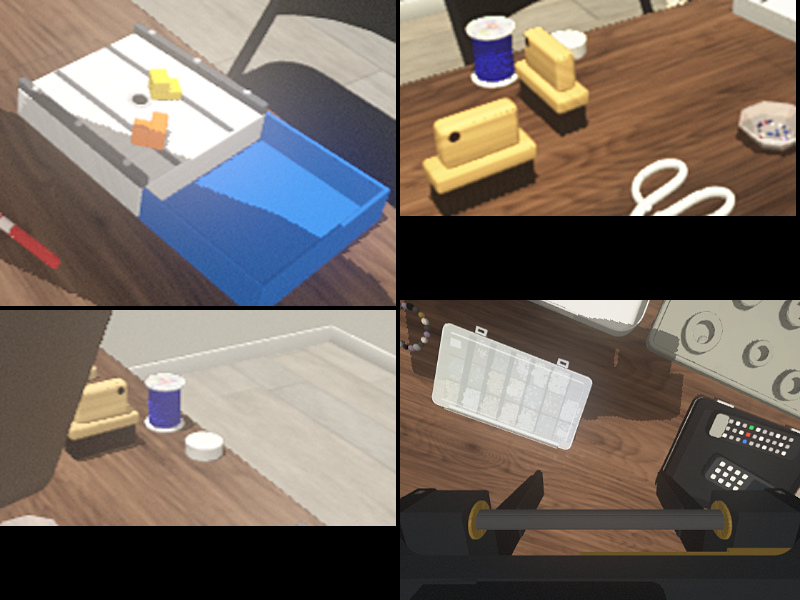

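```bash
cat >> h.py <<'E'
def T():
    s=monitor.state(); return np.array(s['eef_pos']),R.from_euler('xyz',s['tcp_rot']).as_matrix(),s
def rel(P,yaw):
    """yaw: world angle of tool y (mod pi); prints shift cm in tool axes and turn about tool x"""
    p,M,s=T(); d=M.T@(np.array(P)-p)/10
    cur=np.arctan2(M[1,1],M[0,1]); dy=(yaw-cur+np.pi/2)%np.pi-np.pi/2
    print('shift',d.round(2),'turn',round(-dy,3),'(alt',round(-dy+(np.pi if dy>0 else -np.pi),3),') j6',s['joints'][5].round(2))
E
python3 - <<'E'
from h import *
np.set_printoptions(precision=3,suppress=True)
p,M,s=T();print(M,np.degrees(np.arctan2(M[1,1],M[0,1])))
w=rd('wrist');print(M.T@(w['position']-p),M.T@rot(w))
for P in [(450,-300,400),(520,-60,400),(440,230,400)]: rel(P,0)
E
```

```text
[[-0.     0.35  -0.937]
 [ 0.    -0.937 -0.35 ]
 [-1.    -0.    -0.   ]] -69.49898398937349
[ 20.72   -0.11  -77.774] [[ 0.001 -0.278  0.961]
 [ 1.     0.    -0.001]
 [-0.     0.961  0.278]]
shift [  0.46 -18.64 -31.64] turn -1.213 (alt 1.929 ) j6 -0.11
shift [  0.47 -38.67 -46.6 ] turn -1.213 (alt 1.929 ) j6 -0.11
shift [  0.48 -68.63 -49.27] turn -1.213 (alt 1.929 ) j6 -0.11
```

Run:
```python
from h import *
rel((425,-110,404),np.radians(-80))
```

```text
shift [  0.07 -37.31 -35.95] turn 0.183 (alt -2.958 ) j6 -0.11
```

>>> apply_moves --series '[[-1,[0,-37.3,-36],0.18],[-1,[0,-37.3,-36],0.18],[-1,[0,-37.3,-36],0.18],[-1,[0,-37.3,-36],0.18],[-1,[0,-37.3,-36],0.18],[-1,[0,-37.3,-36],0.18],[-1,[0,-37.3,-36],0.18],[-1,[0,-37.3,-36],0.18],[-1,[0,-37.3,-36],0.18],[-1,[0,-37.3,-36],0.18],[-1,[0,-37.3,-36],0.18]]'

```text
t: 1.72
eef_pos: [425.3, -110.5, 404.7]
tcp_rot: [1.415, 1.571, -1.549]
ft_force: [-0.5, -0.3, 0.0]
opening: 0.999
```

Run:
```python
from h import *
w=rd('wrist','w1.png');s=rd('side','s1.png');p,M,st=T();print(p,st['t'],st['joints'].round(2))
rel((440,250,404),np.radians(-80))
can=np.hstack([cv2.resize(w['image'],(400,300)),cv2.resize(s['image'],(400,300))])
can=np.vstack([can,np.hstack([cv2.resize(rd('scene')['image'],(400,300)),np.zeros((300,400,3),np.uint8)])]);cv2.imwrite('pics/m2.png',can[:,:,::-1])
np.set_printoptions(precision=1,suppress=True)
```

```text
[ 425.21257295 -110.84532978  404.72716022] 1.825 [-0.41  0.23  1.99 -0.    0.92  0.99]
shift [  0.07 -35.27  -7.79] turn 0.002 (alt -3.14 ) j6 0.99
```

View pics/m2.png

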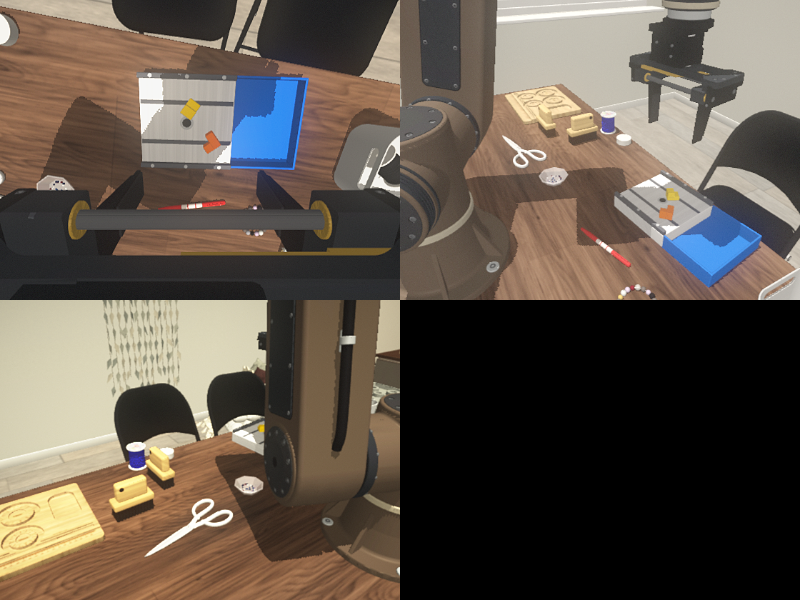

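Only two brushes exist, so the target is the one at about (413,285). In the wrist view (full-size pixels) the bed spans about (193,104) to (325,235), the tray reaches x≈430, orange is at (295,197) and yellow at (266,153).

Run:
```python
from h import *
np.set_printoptions(precision=1,suppress=True)
w=rd('wrist');s=rd('side')
def mask(c,lo,hi):
    h=cv2.cvtColor(c['image'],cv2.COLOR_RGB2HSV);m=cv2.inRange(h,lo,hi)
    n,l,st,ce=cv2.connectedComponentsWithStats(m);i=1+np.argmax(st[1:,4]);return (l==i).astype(np.uint8),ce[i],st[i]
for nm,lo,hi in [('blue',(100,120,60),(125,255,255)),('or',(3,150,80),(16,255,255)),('yel',(20,150,80),(32,255,255))]:
  for cn,c in(('w',w),('s',s)):
    m,ce,st=mask(c,lo,hi);r=cv2.minAreaRect(cv2.findNonZero(m))
    print(nm,cn,ce,st,cv2.boxPoints(r).round(1).tolist())
    print('   ',ray(c,ce,39) if nm!='blue' else [ray(c,q,32) for q in cv2.boxPoints(r)])
for uv in [(193,104),(194,235),(333,107),(328,237)]: print(ray(w,uv,40))
# brush from side & scene
cv2.imwrite('pics/c2.png',cv2.resize(w['image'][80:260,170:450,::-1],None,fx=2.8,fy=2.8))
```

```text
blue w [373.9 170. ] [  323   106   109   132 12350] [[320.8999938964844, 233.89999389648438], [330.8999938964844, 101.19999694824219], [431.20001220703125, 108.69999694824219], [421.20001220703125, 241.5]]
    [array([ 379.4, -169.6,   32. ]), array([ 530.1, -148. ,   32. ]), array([ 541.6, -256.4,   32. ]), array([ 391.3, -292.2,   32. ])]
blue s [438.5 344.4] [ 367  287  140  115 8147] [[359.8999938964844, 337.29998779296875], [451.0, 262.70001220703125], [511.70001220703125, 337.0], [420.6000061035156, 411.5]]
    [array([ 357.8, -178.8,   32. ]), array([ 584. , -117.4,   32. ]), array([ 534.4, -270.6,   32. ]), array([ 352.2, -297.9,   32. ])]
or w [295.2 199.2] [285 183  23  32 401] [[276.79998779296875, 194.8000030517578], [295.29998779296875, 182.5], [308.5, 202.3000030517578], [290.1000061035156, 214.60000610351562]]
    [ 418.3 -130.1   39. ]
or s [372.9 298.1] [363 288  20  20 264] [[362.20001220703125, 304.0], [365.8999938964844, 285.6000061035156], [383.0, 289.0], [379.29998779296875, 307.5]]
    [ 414.5 -132.1   39. ]
yel w [430.  353.1] [ 253  347  294   10 1394] [[252.89999389648438, 350.3999938964844], [546.0, 347.0], [546.0999755859375, 355.79998779296875], [253.0, 359.20001220703125]]
    [ 241.2 -348.1   39. ]
yel s [381.  273.1] [374 264  17  16 175] [[374.0, 279.0], [374.0, 264.0], [390.0, 264.0], [390.0, 279.0]]
    [460.8 -92.3  39. ]
[501.2  -4.5  40. ]
[354.5 -20.2  40. ]
[ 524.1 -150.3   40. ]
[ 379.9 -177.1   40. ]
```

View pics/c2.png

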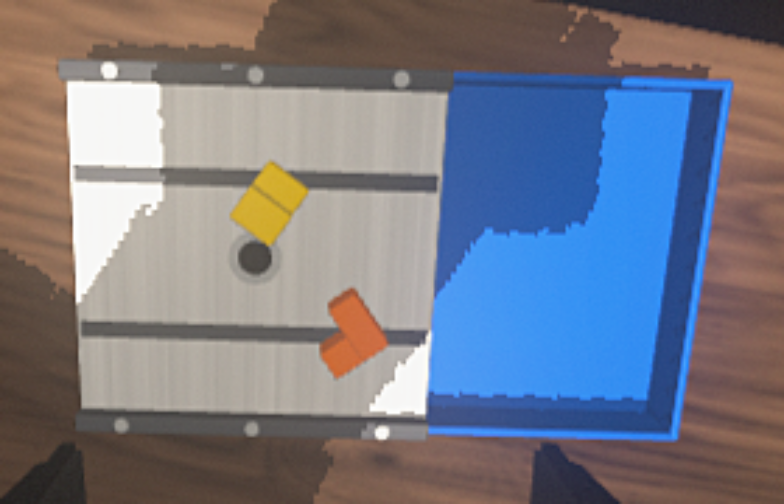

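Run:
```python
from h import *
np.set_printoptions(precision=1,suppress=True)
w=rd('wrist')
C=lambda x,y,z:ray(w,(x/2.8+170-.3,y/2.8+80-.3),z)
ps={'TL':(60,62,40),'BL':(76,430,40),'TR':(453,73,40),'BR':(428,438,40),'tTR':(732,82,32),'tBR':(678,438,32),'hole':(255,257,30),'pTL':(68,82,30),'pBL':(81,408,30),'pTR':(448,92,30),'pBR':(430,412,30),'or':(354,333,44),'yel':(270,203,48)}
g={k:C(*v) for k,v in ps.items()}
for k,v in g.items():print(k,v)
# fit: local coords
loc={'TL':(-75,75),'BL':(-75,-75),'TR':(75,75),'BR':(75,-75),'tTR':(185,75),'tBR':(185,-75)}
A=np.array([loc[k] for k in loc],float);B=np.array([g[k][:2] for k in loc])
a0,b0=A.mean(0),B.mean(0);U,S,V=np.linalg.svd((A-a0).T@(B-b0));Rm=(U@V).T
t=b0-Rm@a0;print('bed',t,np.degrees(np.arctan2(Rm[1,0],Rm[0,0])));print(B-(A@Rm.T+t))
for k in('or','yel','hole'):print(k,Rm.T@(g[k][:2]-t))
```

```text
TL [503.   -2.1  40. ]
BL [357.3 -23.1  40. ]
TR [ 525.1 -148.2   40. ]
BR [ 379.9 -170.3   40. ]
tTR [ 541.3 -256.3   32. ]
tBR [ 396.1 -278.7   32. ]
hole [441.5 -85.6  30. ]
pTL [496.3  -3.1  30. ]
pBL [363.6 -22.   30. ]
pTR [ 518.6 -149.4   30. ]
pBR [ 388.3 -170.7   30. ]
or [ 420.4 -130.3   44. ]
yel [466.1 -88.5  48. ]
bed [441.3 -85.5] -81.41508594039239
[[-1.2 -2. ]
 [ 1.4 -0.6]
 [-1.5  0.2]
 [ 1.6  0.5]
 [-1.7  0.9]
 [ 1.4  0.9]]
or [ 41.2 -27.3]
yel [ 6.7 24.1]
hole [0.1 0.2]
```

>>> apply_moves --series '[[-1,[0,-37.0,-5.5],0],[-1,[0,-37.0,-5.5],0],[-1,[0,-37.0,-5.5],0],[-1,[0,-37.0,-5.5],0],[-1,[0,-37.0,-5.5],0],[-1,[0,-37.0,-5.5],0],[-1,[0,-37.0,-5.5],0],[-1,[0,-37.0,-5.5],0]]'

```text
t: 3.02
eef_pos: [414.1, 263.6, 404.4]
tcp_rot: [0.565, 1.57, -2.398]
ft_force: [0.1, -0.1, -0.0]
opening: 1.005
```

Run:
```python
from h import *
w=rd('wrist','w2.png');p,M,st=T();print(p,st['t'],st['joints'].round(2))
```

```text
[414.29269841 263.05867353 404.57219077] 3.075 [ 0.43  0.3   1.88 -0.    0.96  1.83]
```

View pics/w2.png

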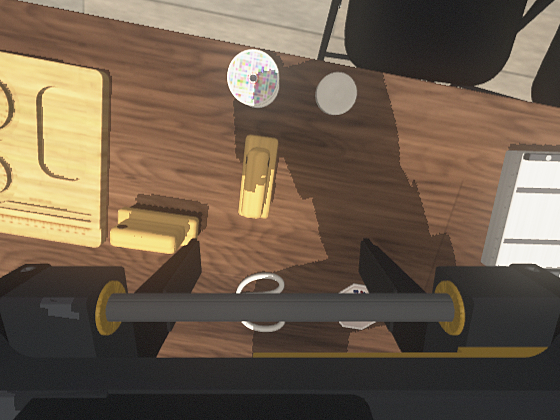

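The target brush is at about (258,177), and the look-alike is at (155,228).

Run:
```python
import cv2
im=cv2.imread('pics/w2.png')[125:230,205:315];cv2.imwrite('pics/c3.png',cv2.resize(im,None,fx=5.6,fy=5.6,interpolation=cv2.INTER_CUBIC))
```

```text
(no output)
```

View pics/c3.png

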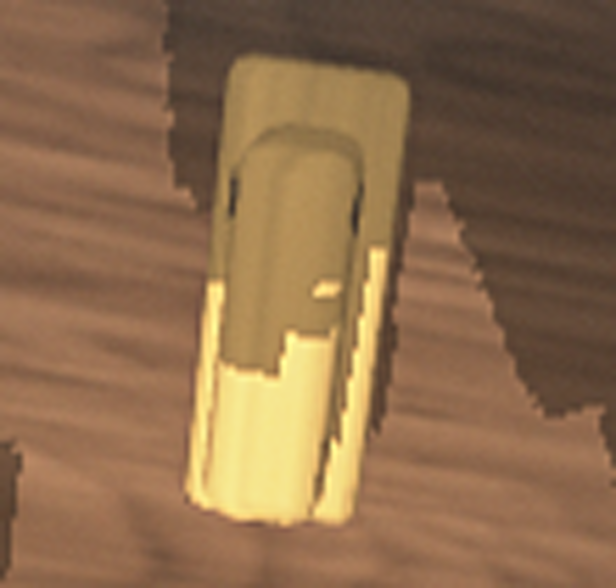

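Run:
```python
from h import *
np.set_printoptions(precision=1,suppress=True)
w=rd('wrist')
C=lambda q,z:ray(w,(q[0]/5.6+205-.4,q[1]/5.6+125-.4),z)[:2]
for n,z,Q in[('block',44,[(230,52),(412,75),(353,527),(187,500)]),('grip',84,[(240,140),(354,150),(315,522),(205,513)])]:
    G=np.array([C(q,z) for q in Q]);print(n,G.mean(0),[np.linalg.norm(G[i]-G[i-1]) for i in range(4)])
    e=(G[0]+G[1]-G[2]-G[3]);print('long axis',np.degrees(np.arctan2(e[1],e[0])),[np.degrees(np.arctan2(*(G[i]-G[j])[::-1])) for i,j in((0,3),(1,2))])
```

```text
block [425.4 290.4] [np.float64(90.05219529571826), np.float64(34.94938881005428), np.float64(91.66608557831582), np.float64(34.45360996574339)]
long axis 2.6165866380160137 [np.float64(2.7818374715541005), np.float64(2.4542452494797877)]
grip [425.5 290.5] [np.float64(67.17658092895397), np.float64(19.49464454833485), np.float64(67.14515323477394), np.float64(19.979515214717654)]
long axis 3.2781353004947995 [np.float64(3.071693267631727), np.float64(3.4846739602156833)]
```

Run:
```python
from h import *
rel((425.4,290.4,239),np.radians(-87.2))
print(ray(rd('wrist'),(253,78),60))
```

```text
shift [16.57 -2.53 -1.57] turn 0.127 (alt -3.014 ) j6 1.83
[524.44900595 308.72367351  60.        ]
```

>>> apply_moves --series '[[-1,[0,-2.55,-1.55],0.127],[-1,[0,-2.55,-1.55],0.127],[-1,[5,-2.55,-1.55],0.127],[-1,[10,-2.55,-1.55],0.127],[-1,[13,-2.55,-1.55],0.127],[-1,[15,-2.55,-1.55],0.127],[-1,[16.55,-2.55,-1.55],0.127],[-1,[16.55,-2.55,-1.55],0.127],[-1,[16.55,-2.55,-1.55],0.127],[1,[16.55,-2.55,-1.55],0.127],[1,[16.55,-2.55,-1.55],0.127],[1,[16.55,-2.55,-1.55],0.127],[1,[16.55,-2.55,-1.55],0.127],[1,[16.55,-2.55,-1.55],0.127],[1,[16.55,-2.55,-1.55],0.127],[1,[16.55,-2.55,-1.55],0.127],[1,[16.55,-2.55,-1.55],0.127]]'

```text
t: 5.3
eef_pos: [424.9, 291.8, 239.2]
tcp_rot: [1.286, 1.571, -1.805]
ft_force: [-1.2, -0.1, -1.7]
opening: 0.23
```

Run:
```python
from h import *
p,M,s=T();print(p,np.degrees(np.arctan2(M[1,1],M[0,1])),s['opening'],s['ft_force'],s['joints'].round(2))
th=np.radians(-81.4);Rb=np.array([[np.cos(th),-np.sin(th)],[np.sin(th),np.cos(th)]]);t=np.array([441.3,-85.5])
rel((p[0],p[1],340),th)
for x,y,z in[(-58,-2,340),(-58,-2,272)]: 
    q=Rb@[x,y]+t;print(q,np.hypot(*q));rel((*q,z),th)
```

```text
[424.91870242 291.75985464 239.16425073] -87.08728973514688 0.22983440185460255 [-1.21357851 -0.08639499 -1.66670888] [ 0.47  0.58  1.98 -0.    0.58  1.99]
shift [-10.08   0.     0.  ] turn -0.099 (alt 3.042 ) j6 1.99
[430.64943732 -28.45120059] 431.588239734647
shift [-10.08  32.01   1.06] turn -0.099 (alt 3.042 ) j6 1.99
[430.64943732 -28.45120059] 431.588239734647
shift [-3.28 32.01  1.05] turn -0.099 (alt 3.042 ) j6 1.99
```

>>> apply_moves --series '[[1,[-3,0,0],0],[1,[-9,0,0],0],[1,[-10,5,0.2],-0.03],[1,[-10,10,0.4],-0.06],[1,[-10,15,0.6],-0.099],[1,[-10,20,0.8],-0.099],[1,[-10,25,1.05],-0.099],[1,[-10,29,1.05],-0.099],[1,[-10,31,1.05],-0.099],[1,[-10,32,1.05],-0.099],[1,[-10,32,1.05],-0.099],[1,[-10,32,1.05],-0.099],[1,[-7.5,32,1.05],-0.099],[1,[-5.5,32,1.05],-0.099],[1,[-4.5,32,1.05],-0.099],[1,[-4.5,32,1.05],-0.099],[1,[-4.5,32,1.05],-0.099]]'

```text
t: 7.42
eef_pos: [430.8, -28.2, 284.7]
tcp_rot: [2.704, 1.57, -0.287]
ft_force: [0.6, -0.2, -0.9]
opening: 0.231
```

Run:
```python
from h import *
s=rd('side');w=rd('wrist')
p,M,st=T();print(p,np.degrees(np.arctan2(M[1,1],M[0,1])),st['opening'],st['ft_force'])
A=cv2.resize(s['image'][190:400,270:540],(540,420));B=cv2.resize(w['image'],(260,195));can=np.zeros((420,800,3),np.uint8);can[:,:540]=A;can[:195,540:]=B
cv2.imwrite('pics/m4.png',can[:,:,::-1])
```

```text
[430.75635588 -28.27386756 284.78684672] -81.40921645513146 0.22920120888779535 [ 0.42586459 -0.4643833  -0.74642223]
```

View pics/m4.png

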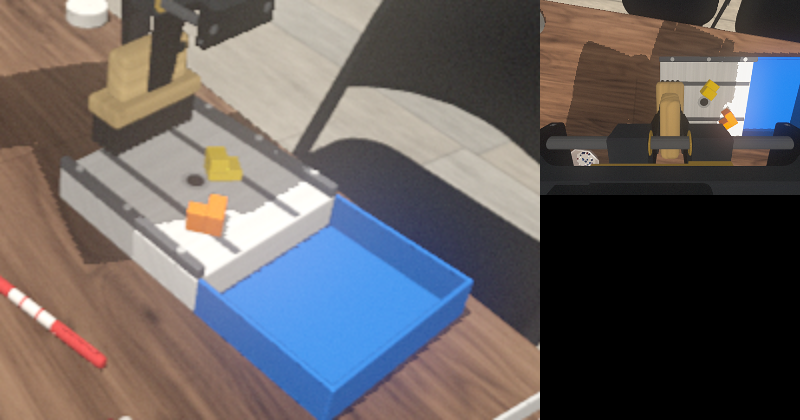

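>>> apply_moves --series '[[1,[0.7,0,0],0],[1,[1.35,0,0],0],[1,[1.35,0,0],0],[1,[1.35,1.2,0],0],[1,[1.35,2.4,0],0],[1,[1.35,3.6,0],0],[1,[1.35,4.8,0],0],[1,[1.35,6.0,0],0],[1,[1.35,7.2,0],0],[1,[1.35,8.4,0],0],[1,[1.35,9.6,0],0],[1,[1.35,10.8,0],0],[1,[1.35,12,0],0],[1,[1.35,13,0],0],[1,[1.35,14,0],0],[1,[1.35,15,0],0],[1,[1.35,15.6,0],0],[1,[1.35,15.6,0],0]]'

```text
t: 9.78
eef_pos: [454.0, -182.9, 270.7]
tcp_rot: [1.756, 1.571, -1.236]
ft_force: [-0.7, -0.6, -1.2]
opening: 0.234
```

>>> apply_moves --series '[[1,[-3,0,0],0],[1,[-7,-3,0],0],[1,[-10,-9,0],0],[1,[-10,-14,0],0],[1,[-10,-18,0],0],[1,[-10,-18,0],0]]'

```text
t: 10.52
eef_pos: [426.3, -2.5, 370.9]
tcp_rot: [-1.211, 1.571, 2.084]
ft_force: [0.2, -0.3, -1.9]
opening: 0.23
```

Run:
```python
from h import *
s=rd('side');w=rd('wrist')
p,M,st=T();print(p,np.degrees(np.arctan2(M[1,1],M[0,1])),st['opening'],st['ft_force'])
A=cv2.resize(s['image'][190:400,270:540],(400,311));B=cv2.resize(w['image'],(400,300));can=np.zeros((311,800,3),np.uint8);can[:,:400]=A;can[:300,400:]=B
cv2.imwrite('pics/m5.png',can[:,:,::-1])
```

```text
[427.09573963  -4.39212203 370.82630407] -81.33723740045531 0.22900689427046275 [ 0.17547427 -0.73102007 -0.51728314]
```

View pics/m5.png

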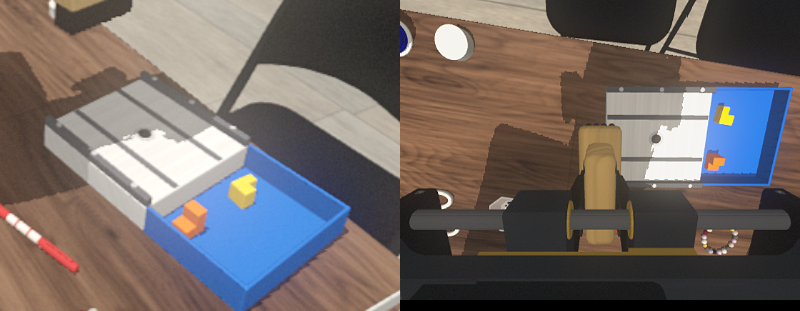

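Both offcuts are in the tray: orange at (190,220) and yellow at (243,190) in the left panel. The bed is empty. The brush goes back to its known bare spot.

Run:
```python
from h import *
rel((424.9,291.8,239.6),np.radians(-87.1))
```

```text
shift [ 13.12 -29.32  -4.24] turn 0.101 (alt -3.041 ) j6 1.25
```

>>> apply_moves --series '[[1,[0,-5,-0.7],0],[1,[0,-10,-1.4],0.03],[1,[0,-15,-2.1],0.06],[1,[0,-20,-2.8],0.1],[1,[0,-24,-3.5],0.1],[1,[0,-27,-4],0.1],[1,[2,-29,-4.2],0.1],[1,[5,-29.3,-4.2],0.1],[1,[8,-29.3,-4.2],0.1],[1,[10,-29.3,-4.2],0.1],[1,[11,-29.3,-4.2],0.1],[1,[11,-29.3,-4.2],0.1],[1,[11,-29.3,-4.2],0.1]]'

```text
t: 12.25
eef_pos: [425.3, 291.2, 261.3]
tcp_rot: [-2.821, 1.57, 0.37]
ft_force: [-0.8, 0.3, -1.2]
opening: 0.228
```

Run:
```python
from h import *
rel((424.9,291.8,239.2),np.radians(-87.1)); print(T()[0])
```

```text
shift [ 2.21 -0.06  0.03] turn -0.001 (alt 3.14 ) j6 1.99
[425.2531692  291.20945435 261.3150453 ]
```

>>> apply_moves --series '[[1,[0.8,0,0],0],[1,[1.5,0,0],0],[1,[1.9,0,0],0],[1,[2.1,0,0],0],[1,[2.2,0,0],0],[1,[2.2,0,0],0],[1,[2.2,0,0],0]]'

```text
t: 13.12
eef_pos: [424.8, 291.3, 239.1]
tcp_rot: [2.482, 1.571, -0.61]
ft_force: [-2.8, -0.8, 4.9]
opening: 0.227
```

>>> apply_moves --series '[[-0.2,[0,0,0],0],[-0.2,[0,0,0],0],[-0.2,[0,0,0],0],[-0.6,[0,0,0],0],[-1,[0,0,0],0],[-1,[0,0,0],0],[-1,[-1,0,0],0],[-1,[-3,0,0],0],[-1,[-7,0,0],0],[-1,[-12,0,0],0],[-1,[-16,0,0],0],[-1,[-18,0,0],0],[-1,[-18,0,0],0],[-1,[-18,0,0],0],[-1,[-18,0,0],0]]'

```text
t: 15.0
eef_pos: [424.9, 291.4, 417.7]
tcp_rot: [0.47, 1.569, -2.622]
ft_force: [-0.3, 1.4, 0.7]
opening: 0.996
```

Run:
```python
from h import *
s=rd('side');w=rd('wrist');print(T()[0],T()[2]['ft_force'])
c=rd('scene')
r=lambda a:cv2.resize(a,(400,300))
can=np.vstack([np.hstack([r(s['image']),r(w['image'])]),np.hstack([r(c['image']),r(s['image'][220:400,300:540])])]);cv2.imwrite('pics/m6.png',can[:,:,::-1])
```

```text
[424.97595708 291.39170875 417.9144821 ] [-0.29287679  0.14132602  0.41377337]
```

View pics/m6.png

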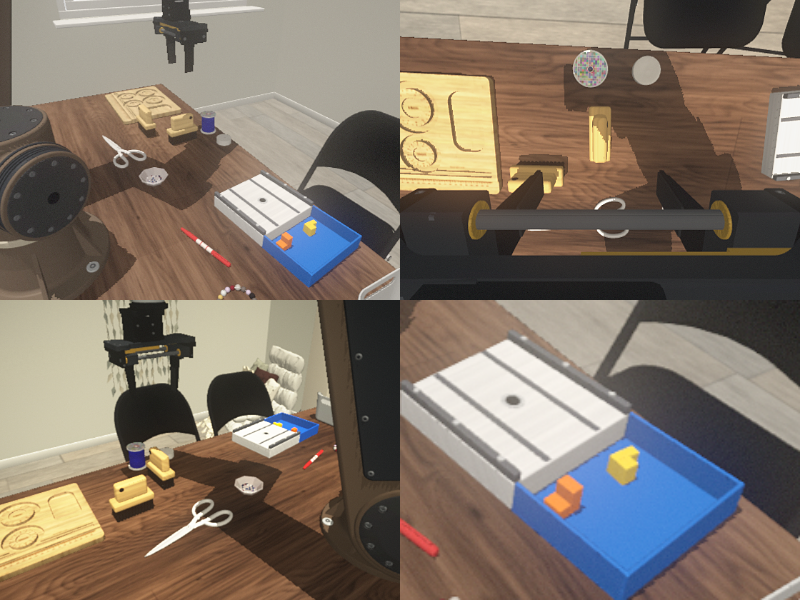

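The brush stands upright at (600,135) in the wrist panel. Both offcuts lie in the tray and the gripper is clear.

```bash
python3 -c "
from h import *
print(job.job_done())"
```

```text
the job is handed in; nothing more can be done
None
```

I took the right-most brush by its grip and swept both offcuts into the blue tray in one pass. I then stood the brush back on its bristles at its original spot on the bare table, about (425, 290) mm, and let go.

The last pictures showed:
- **Offcuts:** the bed is empty, and the orange and yellow offcuts are both in the tray.
- **Brush:** it is upright and clear of the bed and tray.
- **Gripper:** it is open, well above everything and touching nothing.

The job was handed in at about 15 s, against the 54 s limit. The wrist force read under 7 N at the end of every move; I did not see readings during the moves. No check failed. My first rough estimate of the bed's position was about 20 mm off, so I used the wrist-camera measurement, whose fit was good to about 2 mm.

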